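Set the bottle-top dispenser to 7 and draw a dry check stroke

TASK

Turn the numbered volume sleeve of the bottle-top dispenser until the 7 clicks in at the index mark and let go of it. Then draw the plunger cap straight up to its stop, hold it there for a second, and let it go fully back down. Leave the sleeve on 7, and the glassware standing around it where it is.

Things in the scene. Friction and masses are not known exactly. Their poses are not given: they have to be found in the camera images.
- dispenser: Bottle-top dispenser on a low round amber bottle in a steel foot (disc 150 mm across), fixed to the bench, 185 mm tall. Origin: centre of the foot's underside; z up, along the common axis of bottle, sleeve and plunger. Index mark on its +x side; white spout along its +y, 103 mm up, reaching 115 mm from the axis. Bottle up to 96 mm, grey housing (radius 50) 100 to 110 mm.
- sleeve (a joint): Angle of the volume sleeve in rad: 0 at number 0, growing when turned counter-clockwise seen from above. One click (detent) every 30 degrees: number N stands at the index mark at N x 0.5236, so 7 at 3.665; end stops just beyond 0 and 9. About 0.25 N m turns it to the next click; let go, it falls into the nearest click.
- sleeve_grip (a point): Point on the sleeve's axis at a good height to grip, 147 mm above the bench: the ribbed grey round grip is 48 mm in diameter, from 117 to 161 mm above the bench. The point turns with the sleeve (its x axis points to number 0). The plunger cap (36 mm across) stands above the grip, its top 38 mm above this point, so fingers straddle the cap.
- skirt_top (a point): Centre of the upper face of the sleeve's white skirt disc, 117 mm above the bench, at the foot of the ribbed grip. The skirt is 116 mm across and 6 mm thick; black numbers 0 to 9 with ticks run clockwise round its upper face, 30 degrees apart. Keep fingertips above it. Turns with the sleeve.
- index_mark (a point): Black mark on the small fixed grey bracket at the edge of the skirt, 64.5 mm from the axis, 117 mm above the bench: the number set is the one whose tick is next to it.
- plunger (a joint): Lift of the plunger in m: 0 fully down, growing upward. A spring pulls it down (about 3 to 6 N). Its stop is set by the sleeve: 10 mm + 4 mm x the number set, so 38 mm with the sleeve on 7. When let go it slides down again by itself.
- plunger_cap (a point): Centre of the flat top of the plunger cap: a white disc 36 mm in diameter and 18 mm thick, above the ribbed grip with a 6 mm gap; its top is 185 mm above the bench when down.
- beaker: Bystander: empty glass beaker, 66 mm across, 70 mm tall, near the dispenser, at one of three places. Origin at the centre of its underside.
- flask: Bystander: conical glass flask, 84 mm across, 108 mm tall. Origin at the centre of its underside.
- jar: Bystander: amber jar with white lid, 64 mm across, 85 mm tall. Origin at the centre of its underside.

How it is judged:
By the outcome, as a careful person would: the job done as asked, in the order asked, and still so for the second after the job is handed in, with the robot touching nothing.
It also fails if it takes over 58 s, if anything falls off the work surface, if the arm or the gripper's body presses on something with over 40 N, if the wrist force passes 120 N, or if a joint passes its speed limit or range.

ROBOT

A 6-joint arm with a two-finger parallel gripper is mounted at the origin on the work surface. World frame = base frame: x ahead of the robot, y to its left, z up, the work surface at z = 0. Lengths are in mm, angles in rad, forces in N, time in s.
With the tool pointing down it reaches from about 350 to 875 mm from the base axis. Payload 4.2 kg.
Tool frame: the origin (TCP) lies midway between the tips of the shut fingers; the grasp point (between the pads) lies 19 mm behind it (arm.tcp_to_grasp is the distance from the TCP to the grasp point, in mm); z points along the fingers, y is the line along which they close (so a half turn about z gives the same grasp; the last joint's range is limited). The gripper opens to 85 mm and grips with 20 to 120 N. Pads are 22 mm wide; open, the fingers measure 114 mm over their backs; the gripper's body (76 mm by 85 mm) begins 54 mm behind the grasp point. The pads swing forward as they close: fully open they stand 13 mm farther back than shut.
Start: joints at [1.377, 0.385, 0.008, 0, -1.194, -0.259], TCP at [273.394, 562.01, 231.312] pointing down, gripper open.
Joint ranges: [-3.14, 3.14], [-1.21, 2.06], [-1.07, 1.41], [-3.16, 2.05], [-2.99, -0.16], [-3.1, 3.1]. Speed limits (rad/s): [2.79, 2.79, 3.14, 3.14, 3.14, 3.14].

INTERFACE

Orientations are given as a unit quaternion [x, y, z, w].
In Python, from bench import arm, get_image gives the robot as it stands.
- The arm moves only by the tool drive_tool, never from a script. Its argument "deltas" is a list of rows, each a list of 2 entries, a list of its own where there are three numbers: the shift along the tool's x, y, z in cm, then the turn, a rotation vector about the tool's x, y, z in degrees. In form: [[[x, y, z], [ax, ay, az]], ...]. A call has 1 to 12 rows; each row shifts and turns the commanded pose from where the row before left it, along the tool's axes as they then stand; what a row does not reach is not made up. A row lasts 1/10 s, in which the tool goes at most 50 mm and 8.59 degrees, less where a joint would pass 70% of its speed; a pose out of reach is approached as far as the arm can. A call with a gripper value outside its range is refused whole. "claw" is the finger opening in cm, from 0 to 8.54, set as the call begins (left out, the last holds). The fingers move at their own pace and stop on an object; the grip force is fixed at half the most. Time passes only in rows, so rows that do not move let the fingers close. It gives the time, the measured TCP pose, the force, the opening and the grip force at its end, in the units of the state.
- arm.read_state(): the state, without advancing time (a new reading comes with each control period).
- get_image(name): name is "side" or "top" or "wrist"; returns a dict with "img" (384x512x3 uint8, red, green, blue), "fx", "fy", "cx", "cy" (pixels), "eye" and "orientation" of the camera in the world; the wrist camera has in their place "mount" (4x4, takes a point from camera to tool coordinates, whose origin is the TCP and whose axes are the flange's). Camera axes: x right, y down, z forward; pixel columns grow to the right and rows downward; lengths in mm; the calibration is good to about 2 mm. A picture is of the moment at which its call begins: read the wrist's pose just before it. There is no depth.
- arm.job_done(): hands the job in; it is judged then, once.
The state is a dict: "clock": time; "joints": joint angles; "joint_vel": joint speeds; "joint_efforts": joint torques, N m; "position": TCP position; "ee_rot": TCP orientation; "contact_force": force on the tool from outside, world axes, zero at the start; "wrist_torque": the same for the moment, N m; "gripper_width": finger opening in mm; "grasp_force": force on a finger pad.
Only numpy, scipy, OpenCV 4.12 (cv2) and the standard library are available. Lean on these libraries where they do the work, as an engineer would, in place of code of your own. Each camera call takes 0.05 s, during which the arm holds its last target. There are 200 camera calls.

## Working session

There is one attempt and no reset: what is moved stays moved. The work goes in short steps, Python scripts to look and compute and a tool call to move; the robot and the scene stay as the last step left them, time stands still between calls to the robot, and variables do not carry over. Pictures are saved under pics/ and viewed, at most 10 in all, crops included, and the job is handed in when it is done.

Besides the shell and the picture viewer there is one more tool, called after "Call:" as name([rows], argument=value, ...), one row to a line, values as JSON. drive_tool: Moves the arm, as the interface text tells. Its arguments: {"type":"object","properties":{"deltas":{"type":"array"},"claw":{"type":"number"}},"required":["deltas"]}

```bash
mkdir -p pics; python3 - <<'E'
from bench import arm,get_image
import cv2,numpy as np,pickle
s=arm.read_state();print(s)
d={}
for n in("side","top","wrist"):
    d[n]=get_image(n);print(n,{k:(np.round(v,4).tolist() if not np.isscalar(v) else v) for k,v in d[n].items() if k!="img"})
    cv2.imwrite(f"pics/{n}0.png",d[n]["img"][:,:,::-1])
pickle.dump((s,d),open("d0.pkl","wb"))
a=np.hstack([cv2.resize(d[n]["img"],(400,300)) for n in("side","wrist")])
cv2.imwrite("pics/sw0.png",a[:,:,::-1])
cv2.imwrite("pics/topL.png",cv2.resize(d["top"]["img"],(800,600),interpolation=cv2.INTER_CUBIC)[:,:,::-1])
E
```

```text
{'clock': 0.0, 'joints': array([ 1.37660333e+00,  3.85589614e-01,  6.61237799e-03, -4.84661969e-04,
       -1.19403347e+00, -2.58611801e-01]), 'joint_vel': array([ 0.001313  , -0.00038856,  0.0006739 ,  0.00193262, -0.00076439,
       -0.0003731 ]), 'joint_efforts': array([-5.25372070e-05, -3.92286372e+01,  1.88396662e+01,  4.18629304e+00,
       -4.64885714e-03,  8.12877147e-06]), 'position': array([273.15288734, 561.48695685, 230.19851724]), 'ee_rot': array([ 9.74459570e-01, -2.24560172e-01, -1.89462671e-04,  1.11386594e-03]), 'contact_force': array([-0.0742178 , -0.23945247,  0.73726018]), 'wrist_torque': array([-0.02366103, -0.00865786,  0.00585977]), 'grasp_force': 0.0, 'gripper_width': 85.37900157820542}
side {'fx': 351.64254395215926, 'fy': 351.64254395215926, 'cx': 250.5272142341529, 'cy': 197.64884343809996, 'eye': [364.6331, -601.2678, 629.0325], 'orientation': [0.8845, -0.1266, 0.0633, -0.4445]}
top {'fx': 403.8451952953512, 'fy': 403.8451952953512, 'cx': 253.9367723588739, 'cy': 191.91934717340484, 'eye': [350.6732, 40.842, 1155.2671], 'orientation': [-0.679, 0.7272, -0.0726, 0.0692]}
wrist {'fx': 309.5665966430669, 'fy': 309.5665966430669, 'cx': 261.8129119818128, 'cy': 193.10697792856237, 'mount': [[-0.0005, -0.9591, -0.283, 71.5672], [1.0, -0.0004, -0.0006, 0.2244], [0.0005, -0.283, 0.9591, -142.124], [0.0, 0.0, 0.0, 1.0]]}
```

View pics/topL.png

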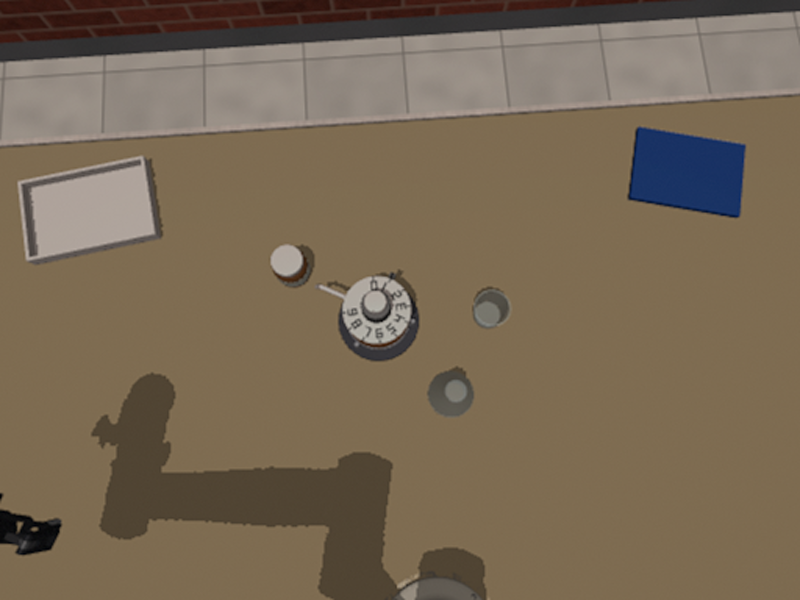

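View pics/sw0.png

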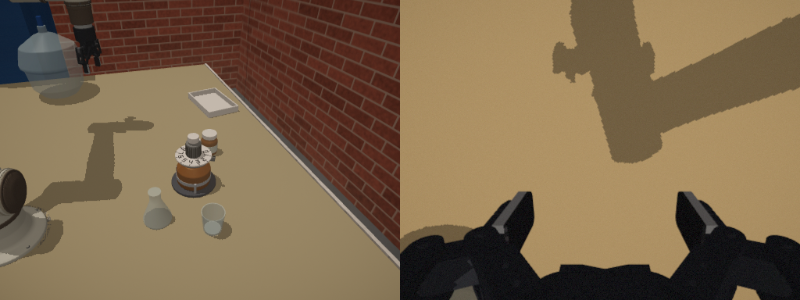

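The top view shows the dispenser near (378,310), its spout to the left, and the index bracket near (397,275). The jar is at (288,262), the beaker at (491,308) and the flask at (450,393). I'll enlarge the dispenser.

```bash
python3 - <<'E'
import pickle,cv2,numpy as np
s,d=pickle.load(open("d0.pkl","rb"))
t=d["top"]["img"][160:240,195:285]; w=d["side"]["img"][150:260,200:320]
a=cv2.resize(t,None,fx=6.6,fy=6.6,interpolation=cv2.INTER_CUBIC)
cv2.imwrite("pics/c1.png",a[:,:,::-1])
E
```

```text
(no output)
```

View pics/c1.png

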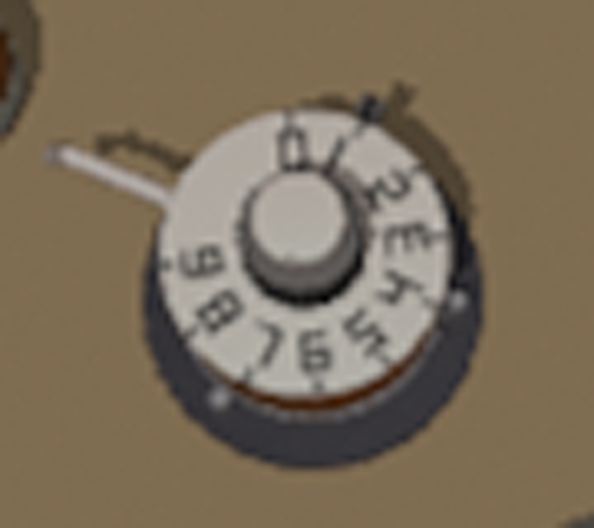

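The index mark, at crop (370,106), stands at number 1, so the sleeve must turn +180° counter-clockwise. The cap top centre is at crop (298,222) and the skirt centre at about (306,252). Next I'll work out positions.

```bash
cat >h.py <<'E'
import numpy as np
from scipy.spatial.transform import Rotation as R
def ray(c,u,v,z,s=None):
    d=np.array([(u-c["cx"])/c["fx"],(v-c["cy"])/c["fy"],1.])
    if "eye" in c: o=np.array(c["eye"]);d=R.from_quat(c["orientation"]).apply(d)
    else:
        M=np.array(c["mount"]);T=R.from_quat(s["ee_rot"]);o=np.array(s["position"])+T.apply(M[:3,3]);d=T.apply(M[:3,:3]@d)
    return o+d*(z-o[2])/d[2]
def proj(c,p,s=None):
    p=np.array(p,float)
    if "eye" in c: q=R.from_quat(c["orientation"]).inv().apply(p-c["eye"])
    else:
        M=np.array(c["mount"]);T=R.from_quat(s["ee_rot"]);q=M[:3,:3].T@(T.inv().apply(p-s["position"])-M[:3,3])
    return np.array([c["fx"]*q[0]/q[2]+c["cx"],c["fy"]*q[1]/q[2]+c["cy"]])
E
python3 - <<'E'
import pickle,cv2
from h import *
s,d=pickle.load(open("d0.pkl","rb"));c=d["top"]
f=lambda u,v:(195+u/6.6-.42,160+v/6.6-.42)
for n,u,v,z in(("cap",298,222,185),("skirt",306,252,117),("L",160,252,117),("R",452,245,117),("index",370,106,117),("spout",50,153,103),("tick7",247,380,117),("tick1",360,130,117),("foot",314,302,5)):
    print(n,np.round(ray(c,*f(u,v),z),1))
for n,u,v,z in(("jar",288,262,85),("beaker",487,314,3),("flask",456,391,108)): print(n,np.round(ray(c,u*.64-.3,v*.64-.3,z),1))
w=d["side"];p=ray(c,*f(298,222),185);u=proj(w,p);print(u)
a=cv2.resize(w["img"][160:260,200:300],(600,600),interpolation=cv2.INTER_CUBIC)
for q,col in ((p,(255,0,0)),(p*[1,1,0]+[0,0,117],(0,255,0)),(p*[1,1,0],(0,0,255))):
    x=(proj(w,q)-[200,160]+.5)*6; cv2.circle(a,tuple(int(i) for i in x),4,col,-1)
cv2.imwrite("pics/s1.png",a[:,:,::-1])
E
```

```text
cap [547.1  64.2 185. ]
skirt [548.5  63.4 117. ]
L [552.5 121.2 117. ]
R [547.4   5.5 117. ]
index [606.2  34.1 117. ]
spout [599.  164.6 103. ]
tick7 [499.1  89.7 117. ]
tick1 [596.6  38.8 117. ]
foot [547.4  63.7   5. ]
jar [649.9 214.5  85. ]
beaker [ 547.7 -137.3    3. ]
flask [405.1 -57.7 108. ]
[245.77545225 173.80670131]
```

View pics/s1.png

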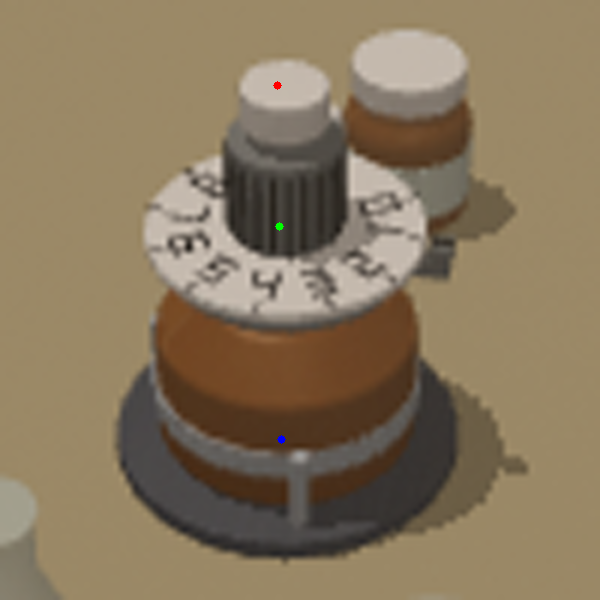

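Both views agree on the axis within about 3 mm: top gives (547.5, 64), side about (550, 64). The dispenser's index direction is −27°. The next step is to travel above it and look with the wrist camera.

Call:
drive_tool([
  [[2.0,1.4,-0.3],[0,0,0]],
  [[3.5,2.5,-0.3],[0,0,0]],
  [[3.5,2.5,-0.3],[0,0,0]],
  [[3.5,2.5,-0.3],[0,0,0]],
  [[3.5,2.5,-0.3],[0,0,0]],
  [[3.5,2.5,-0.3],[0,0,0]],
  [[3.5,2.5,-0.3],[0,0,0]],
  [[3.5,2.5,-0.3],[0,0,0]],
  [[3.5,2.5,-0.3],[0,0,0]],
  [[3.5,2.5,-0.3],[0,0,0]],
  [[3.5,2.5,0],[0,0,0]],
  [[3.5,2.5,0],[0,0,0]],
], claw=8.5)

```text
clock: 1.35
position: [511.5, 123.3, 261.4]
ee_rot: [0.974, -0.224, -0.0, -0.0]
contact_force: [1.0, 0.8, 0.2]
gripper_width: 85.0
grasp_force: 0.0
```

Call:
drive_tool([
  [[3.5,2.0,0],[0,0,0]],
  [[2.5,1.8,0],[0,0,0]],
  [[0,0,0],[0,0,0]],
  [[0,0,0],[0,0,0]],
])

```text
clock: 1.75
position: [548.3, 63.9, 260.7]
ee_rot: [0.974, -0.225, -0.001, 0.0]
contact_force: [-0.3, -0.9, -0.1]
gripper_width: 85.0
grasp_force: 0.0
```

```bash
python3 - <<'E'
from bench import arm,get_image
import cv2,pickle
from h import *
s=arm.read_state();c=get_image("wrist");pickle.dump((s,c),open("w1.pkl","wb"))
print(s["clock"],s["position"],s["ee_rot"],s["joints"])
for n,p in(("cap",(549,63.9,185)),("skirt",(549,63.9,117))):print(n,proj(c,p,s))
cv2.imwrite("pics/w1.png",cv2.resize(c["img"],(800,600))[:,:,::-1])
E
```

```text
1.75 [548.32688528  63.90914806 260.73491079] [ 9.74287411e-01 -2.25307935e-01 -5.72700186e-04  2.16800460e-04] [ 4.09517826e-01  2.41021172e-01 -1.24289532e-01 -3.55767471e-04
 -1.20666439e+00  7.06887140e-01]
cap [261.24774372 201.67433028]
skirt [261.36019874 179.45970251]
```

View pics/w1.png

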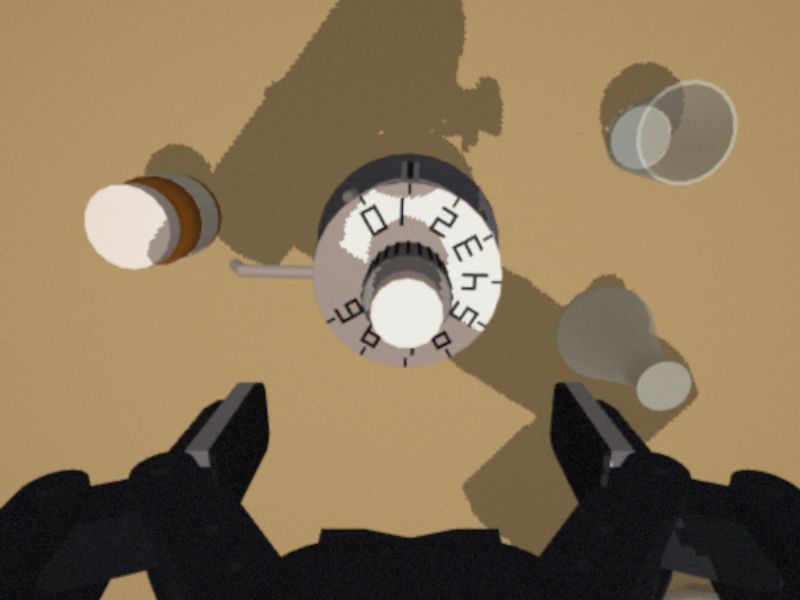

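The wrist view shows the cap at (406,313) and the index at (409,170) against 1. That puts the axis about 1 mm from the TCP, so it agrees. I'll make the small correction, wind the wrist back 102°, then descend to straddle the cap and grip.

Call:
drive_tool([
  [[0.12,-0.08,0],[0,0,8.5]],
  [[0,0,0],[0,0,8.5]],
  [[0,0,0],[0,0,8.5]],
  [[0,0,0],[0,0,8.5]],
  [[0,0,0],[0,0,8.5]],
  [[0,0,0],[0,0,8.5]],
  [[0,0,0],[0,0,8.5]],
  [[0,0,0],[0,0,8.5]],
  [[0,0,0],[0,0,8.5]],
  [[0,0,0],[0,0,8.5]],
  [[0,0,0],[0,0,8.5]],
  [[0,0,0],[0,0,8.5]],
])

```text
clock: 3.0
position: [549.3, 66.1, 261.5]
ee_rot: [-0.437, 0.899, 0.0, 0.0]
contact_force: [-0.2, -1.8, 0.7]
gripper_width: 85.1
grasp_force: 0.0
```

Call:
drive_tool([
  [[0,0,1.5],[0,0,0]],
  [[0,0,2.0],[0,0,0]],
  [[0,0,2.0],[0,0,0]],
  [[0,0,2.0],[0,0,0]],
  [[0,0,2.0],[0,0,0]],
  [[0,0,1.5],[0,0,0]],
  [[0,0,1.2],[0,0,0]],
  [[0,0,0.8],[0,0,0]],
  [[0,0,0],[0,0,0]],
  [[0,0,0],[0,0,0]],
])

```text
clock: 4.0
position: [550.3, 65.1, 131.9]
ee_rot: [-0.439, 0.898, -0.0, 0.0]
contact_force: [0.2, 0.4, -0.4]
gripper_width: 84.9
grasp_force: 0.0
```

Call:
drive_tool([
  [[0,0,0.5],[0,0,0]],
  [[0,0,0],[0,0,0]],
  [[0,0,0],[0,0,0]],
  [[0,0,0],[0,0,0]],
  [[0,0,0],[0,0,0]],
  [[0,0,0],[0,0,0]],
  [[0,0,0],[0,0,0]],
  [[0,0,0],[0,0,0]],
  [[0,0,0],[0,0,0]],
  [[0,0,0],[0,0,0]],
], claw=4.0)

```text
clock: 5.0
position: [550.4, 64.4, 126.9]
ee_rot: [-0.439, 0.899, -0.0, 0.0]
contact_force: [1.2, -4.6, 6.2]
gripper_width: 46.6
grasp_force: 62.3
```

Call:
drive_tool([
  [[0,0,0],[0,0,-3]],
  [[0,0,0],[0,0,-6]],
  [[0,0,0],[0,0,-6]],
  [[0,0,0],[0,0,-6]],
  [[0,0,0],[0,0,-6]],
  [[0,0,0],[0,0,-3]],
])

```text
clock: 5.6
position: [550.4, 64.4, 126.9]
ee_rot: [-0.658, 0.753, -0.001, 0.0]
contact_force: [2.0, -5.0, 5.2]
gripper_width: 46.8
grasp_force: 62.4
```

```bash
python3 - <<'E'
from bench import arm
s=arm.read_state();print({k:s[k] for k in("clock","joints","contact_force","wrist_torque","grasp_force","gripper_width")})
E
```

```text
{'clock': 5.6, 'joints': array([ 0.40958044,  0.36422046, -0.3121444 ,  0.00116265, -0.89355726,
       -0.54526812]), 'contact_force': array([ 2.03531877, -4.96566917,  5.15053839]), 'wrist_torque': array([-1.36203093, -0.45142397, -0.3927892 ]), 'grasp_force': 62.36520767211914, 'gripper_width': 46.83197918465525}
```

Call:
drive_tool([
  [[0,0,0],[0,0,-6]],
  [[0,0,0],[0,0,-6]],
  [[0,0,0],[0,0,-6]],
  [[0,0,0],[0,0,-6]],
  [[0,0,0],[0,0,-6]],
  [[0,0,0],[0,0,-6]],
  [[0,0,0],[0,0,-6]],
  [[0,0,0],[0,0,-6]],
  [[0,0,0],[0,0,-6]],
  [[0,0,0],[0,0,-6]],
  [[0,0,0],[0,0,-6]],
  [[0,0,0],[0,0,-6]],
])

```text
clock: 6.8
position: [550.5, 64.5, 126.9]
ee_rot: [0.975, -0.223, 0.001, -0.0]
contact_force: [2.0, -5.6, 5.9]
gripper_width: 46.8
grasp_force: 62.4
```

Call:
drive_tool([
  [[0,0,0],[0,0,-6]],
  [[0,0,0],[0,0,-6]],
  [[0,0,0],[0,0,-6]],
  [[0,0,0],[0,0,-6]],
  [[0,0,0],[0,0,-6]],
  [[0,0,0],[0,0,-6]],
  [[0,0,0],[0,0,-6]],
  [[0,0,0],[0,0,-6]],
  [[0,0,0],[0,0,-6]],
  [[0,0,0],[0,0,-6]],
  [[0,0,0],[0,0,-6]],
  [[0,0,0],[0,0,-6]],
])

```text
clock: 8.0
position: [550.5, 64.6, 126.9]
ee_rot: [0.919, 0.393, 0.001, 0.0]
contact_force: [1.1, -4.4, 6.6]
gripper_width: 46.8
grasp_force: 62.4
```

Call:
drive_tool([
  [[0,0,0],[0,0,-4]],
  [[0,0,0],[0,0,-2]],
  [[0,0,0],[0,0,0]],
  [[0,0,0],[0,0,0]],
])

```text
clock: 8.4
position: [550.5, 64.6, 126.9]
ee_rot: [0.899, 0.439, 0.001, 0.0]
contact_force: [1.8, -4.0, 5.7]
gripper_width: 47.2
grasp_force: 62.4
```

```bash
python3 - <<'E'
from bench import arm,get_image
import cv2
s=arm.read_state();print({k:s[k] for k in("clock","joints","contact_force","wrist_torque","grasp_force","gripper_width")})
c=get_image("wrist")["img"]
cv2.imwrite("pics/w2.png",cv2.resize(c,(800,600))[:,:,::-1])
E
```

```text
{'clock': 8.4, 'joints': array([ 4.09650030e-01,  3.64207450e-01, -3.11971350e-01,  9.07008002e-04,
       -8.93465431e-01,  2.06931864e+00]), 'contact_force': array([ 1.79135251, -3.95183955,  5.68518847]), 'wrist_torque': array([-1.28037624, -0.45023402, -0.06094942]), 'grasp_force': 62.35697150230408, 'gripper_width': 47.17165958838329}
```

View pics/w2.png

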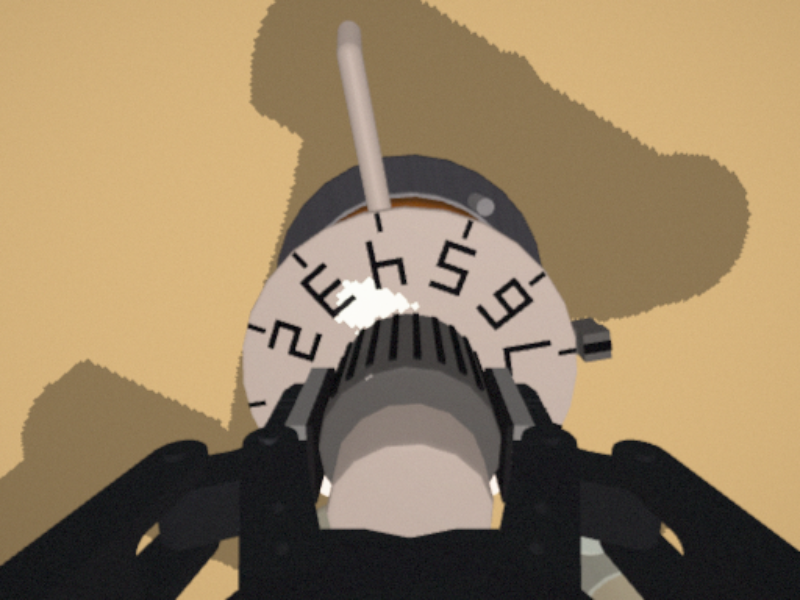

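The 7 tick at (567,352) lines up with the index mark at (597,343). Next: let go, rise to cap height, and check the number before gripping the cap.

Call:
drive_tool([
  [[0,0,0],[0,0,0]],
  [[0,0,0],[0,0,0]],
  [[0,0,0],[0,0,0]],
  [[0,0,0],[0,0,0]],
  [[0,0,0],[0,0,0]],
  [[-0.04,0.03,-0.5],[0,0,0]],
  [[0,0,-1.0],[0,0,0]],
  [[0,0,-1.0],[0,0,0]],
  [[0,0,-0.7],[0,0,0]],
  [[0,0,-0.3],[0,0,0]],
  [[0,0,0],[0,0,0]],
  [[0,0,0],[0,0,0]],
], claw=7.5)

```text
clock: 9.65
position: [549.7, 64.2, 161.2]
ee_rot: [0.899, 0.439, -0.0, -0.0]
contact_force: [-0.3, 1.2, 0.3]
gripper_width: 75.2
grasp_force: 0.0
```

```bash
python3 - <<'E'
from bench import arm,get_image
import cv2
s=arm.read_state();print({k:s[k] for k in("clock","position","contact_force","wrist_torque","gripper_width")})
c=get_image("wrist")["img"];t=get_image("top")["img"]
cv2.imwrite("pics/w3.png",cv2.resize(c,(800,600))[:,:,::-1])
E
```

```text
{'clock': 9.65, 'position': array([549.68055826,  64.16372491, 161.18566135]), 'contact_force': array([-0.33551217,  1.18835634,  0.30571655]), 'wrist_torque': array([-0.00242351,  0.01748966, -0.03561391]), 'gripper_width': 75.24357027799466}
```

View pics/w3.png

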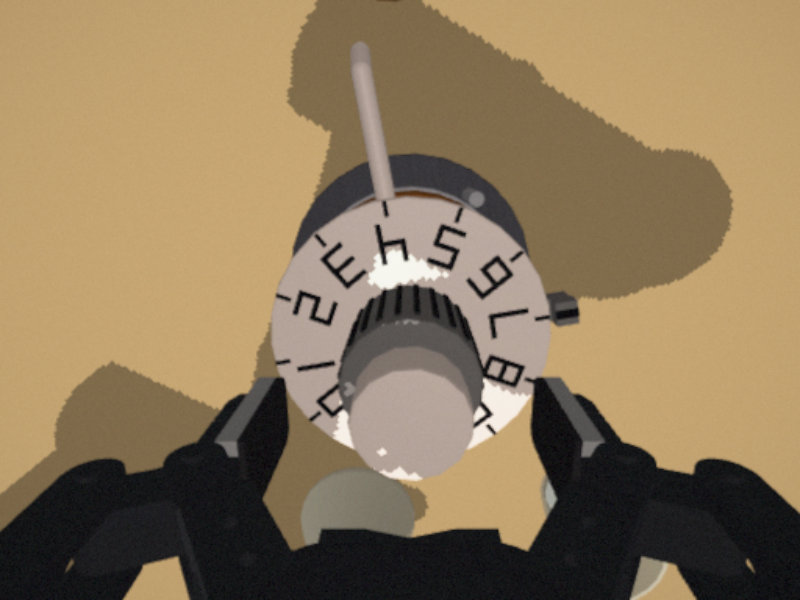

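The sleeve has settled with 7's tick at (543,318) beside the index mark at (567,313), and the fingers are centred on the cap at (411,415). Now I'll grip the cap.

Call:
drive_tool([
  [[0,0,-0.1],[0,0,0]],
  [[0,0,0],[0,0,0]],
  [[0,0,0],[0,0,0]],
  [[0,0,0],[0,0,0]],
  [[0,0,0],[0,0,0]],
  [[0,0,0],[0,0,0]],
  [[0,0,0],[0,0,0]],
  [[0,0,0],[0,0,0]],
  [[0,0,0],[0,0,0]],
  [[0,0,0],[0,0,0]],
], claw=2.8)

```text
clock: 10.75
position: [550.1, 64.1, 162.6]
ee_rot: [0.899, 0.439, 0.0, 0.0]
contact_force: [0.4, -2.3, 1.8]
gripper_width: 34.0
grasp_force: 59.6
```

Call:
drive_tool([
  [[0,0,-0.3],[0,0,0]],
  [[0,0,-0.4],[0,0,0]],
  [[0,0,-0.4],[0,0,0]],
  [[0,0,-0.4],[0,0,0]],
  [[0,0,-0.4],[0,0,0]],
  [[0,0,-0.3],[0,0,0]],
  [[0,0,-0.3],[0,0,0]],
  [[0,0,-0.3],[0,0,0]],
  [[0,0,-0.3],[0,0,0]],
  [[0,0,-0.2],[0,0,0]],
  [[0,0,-0.2],[0,0,0]],
  [[0,0,0],[0,0,0]],
])

```text
clock: 11.95
position: [550.1, 64.1, 196.0]
ee_rot: [0.899, 0.439, -0.0, -0.0]
contact_force: [4.2, -2.8, -5.5]
gripper_width: 34.0
grasp_force: 60.2
```

Call:
drive_tool([
  [[0,0,-0.15],[0,0,0]],
  [[0,0,-0.15],[0,0,0]],
  [[0,0,0],[0,0,0]],
])

```text
clock: 12.25
position: [550.0, 64.1, 198.8]
ee_rot: [0.899, 0.439, -0.0, -0.0]
contact_force: [4.9, -3.7, -5.0]
gripper_width: 34.4
grasp_force: 60.2
```

Call:
drive_tool([
  [[0,0,-0.1],[0,0,0]],
  [[0,0,0],[0,0,0]],
])

```text
clock: 12.45
position: [550.1, 64.1, 199.7]
ee_rot: [0.899, 0.439, -0.0, -0.0]
contact_force: [5.9, -3.6, -5.6]
gripper_width: 34.0
grasp_force: 60.3
```

Call:
drive_tool([
  [[0,0,-0.1],[0,0,0]],
  [[0,0,0],[0,0,0]],
])

```text
clock: 12.65
position: [550.1, 64.1, 200.7]
ee_rot: [0.899, 0.439, -0.0, -0.0]
contact_force: [5.4, -3.1, -6.5]
gripper_width: 34.0
grasp_force: 60.3
```

Call:
drive_tool([
  [[0,0,-0.05],[0,0,0]],
  [[0,0,0],[0,0,0]],
])

```text
clock: 12.85
position: [550.0, 64.1, 200.9]
ee_rot: [0.899, 0.439, -0.0, -0.0]
contact_force: [6.3, -3.3, -6.8]
gripper_width: 33.7
grasp_force: 60.4
```

Call:
drive_tool([
  [[0,0,-0.1],[0,0,0]],
  [[0,0,0],[0,0,0]],
])

```text
clock: 13.05
position: [550.0, 64.1, 201.3]
ee_rot: [0.899, 0.438, -0.001, -0.0]
contact_force: [6.4, -3.5, -8.9]
gripper_width: 33.9
grasp_force: 60.8
```

Call:
drive_tool([
  [[0,0,-0.1],[0,0,0]],
  [[0,0,0],[0,0,0]],
])

```text
clock: 13.25
position: [550.0, 64.1, 201.5]
ee_rot: [0.899, 0.438, -0.001, -0.0]
contact_force: [7.7, -4.0, -12.5]
gripper_width: 33.8
grasp_force: 61.2
```

```bash
python3 - <<'E'
from bench import arm,get_image
import cv2,numpy as np
c=get_image("side")["img"][140:260,200:300]
w=get_image("wrist")["img"]
a=np.hstack([cv2.resize(c,(400,480),interpolation=cv2.INTER_CUBIC),cv2.resize(w,(400,480))])
cv2.imwrite("pics/s4.png",a[:,:,::-1])
E
```

```text
(no output)
```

View pics/s4.png

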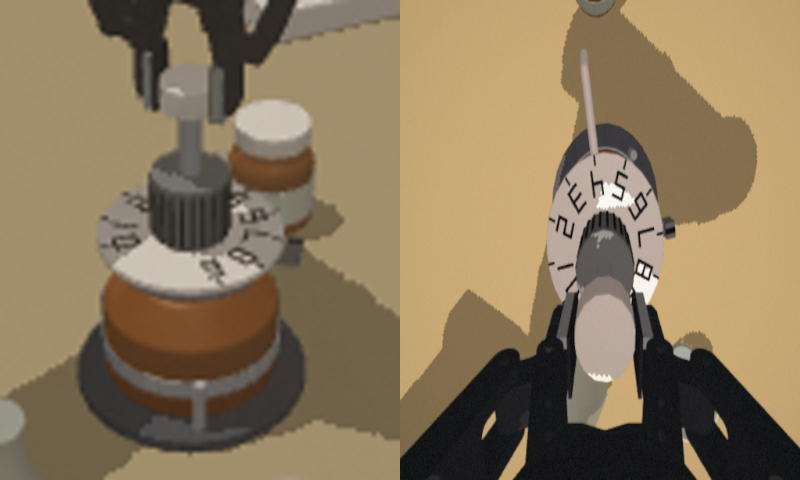

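The cap is lifted on its rod against the stop: force has risen to 12.5 N, lift is about 39 mm by TCP, and the sleeve is still on 7. I'll hold over a second, then release.

Call:
drive_tool([
  [[0,0,0],[0,0,0]],
  [[0,0,0],[0,0,0]],
  [[0,0,0],[0,0,0]],
  [[0,0,0],[0,0,0]],
  [[0,0,0],[0,0,0]],
  [[0,0,0],[0,0,0]],
  [[0,0,0],[0,0,0]],
  [[0,0,0],[0,0,0]],
  [[0,0,0],[0,0,0]],
  [[0,0,0],[0,0,0]],
  [[0,0,0],[0,0,0]],
  [[0,0,0],[0,0,0]],
])

```text
clock: 14.55
position: [550.0, 64.1, 201.5]
ee_rot: [0.899, 0.438, -0.001, -0.0]
contact_force: [8.1, -3.2, -12.5]
gripper_width: 34.2
grasp_force: 61.1
```

Call:
drive_tool([
  [[0,0,0],[0,0,0]],
  [[0,0,0],[0,0,0]],
  [[0,0,0],[0,0,0]],
  [[0,0,0],[0,0,0]],
  [[0,0,0],[0,0,0]],
  [[0,0,0],[0,0,0]],
  [[0,0,0],[0,0,0]],
  [[0,0,0],[0,0,0]],
  [[0,0,0],[0,0,0]],
  [[0,0,0],[0,0,0]],
], claw=8.5)

```text
clock: 15.55
position: [549.9, 64.2, 204.8]
ee_rot: [0.899, 0.439, -0.0, -0.0]
contact_force: [-0.2, 0.4, -1.2]
gripper_width: 85.2
grasp_force: 0.0
```

Call:
drive_tool([
  [[0,0,-1],[0,0,0]],
  [[0,0,-2],[0,0,0]],
  [[0,0,-2],[0,0,0]],
  [[0,0,-1],[0,0,0]],
  [[0,0,0],[0,0,0]],
  [[0,0,0],[0,0,0]],
  [[0,0,0],[0,0,0]],
  [[0,0,0],[0,0,0]],
  [[0,0,0],[0,0,0]],
])

```text
clock: 16.45
position: [549.7, 64.1, 264.1]
ee_rot: [0.899, 0.439, -0.001, -0.0]
contact_force: [-0.4, 0.1, -0.3]
gripper_width: 85.1
grasp_force: 0.0
```

```bash
python3 - <<'E'
from bench import arm,get_image
import cv2,numpy as np
s=arm.read_state();print(s["clock"],s["position"],s["contact_force"])
c=get_image("side")["img"][140:260,190:310]
w=get_image("wrist")["img"]
a=np.hstack([cv2.resize(c,(400,400),interpolation=cv2.INTER_CUBIC),cv2.resize(w,(400,400))])
cv2.imwrite("pics/s5.png",a[:,:,::-1])
E
```

```text
16.45 [549.66556854  64.13355012 264.08396895] [-0.43043412  0.07102961 -0.32146146]
```

View pics/s5.png

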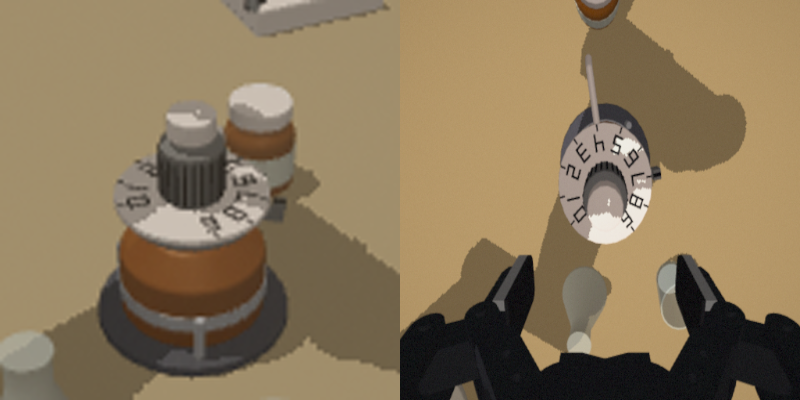

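The cap is fully down at (190,120), 7 is at the index mark (656,173), the glassware is unmoved and the gripper is clear. Time to hand it in.

```bash
python3 -c "
from bench import arm
print(arm.job_done())"
```

```text
the job is handed in; nothing more can be done
None
```

The job is handed in at about 16.5 s: the sleeve is on 7, the plunger was drawn to its stop, held for over a second and let fully back down, and the glassware was left where it stood; no verdict came back.

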